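# Nest the saucepans with their handles fanned

### The job

Get the pans ready for the cupboard: the grey-handled saucepan already stands in the black-handled saute pan, but with its handle right over the handle below. First swing the saucepan's handle round, away from the grater, until it is about 35 degrees clear of the handle below; then set the red-handled milk pan down (not dropping it) inside the saucepan, its handle about another 35 degrees further round the same way, all three pans level and fully nested. Leave the saute pan standing where it is and do not knock the grater.

Things in the scene. Friction and masses are not known exactly. Their poses are not given: they have to be found in the camera images.
- saute: Saute pan, steel, lowest of the stack, loose, about 0.95 kg; outer diameter 180 mm, height 58, wall and floor 3. Origin: centre of its underside, z up. Level black handle along its own -x, out to 230 from the origin, 18 wide, 14 high, centreline 44 above the underside. Stands on the worktop, handle roughly towards the robot.
- saucepan: Saucepan, aluminium, loose inside the saute pan (7 mm play; underside 3 above that pan's), about 0.5 kg; outer diameter 160, height 80, wall and floor 3. Origin: centre of underside, z up. Grey handle along its own -x to 220, 18 wide, 14 high, centreline 70 above its underside, over the saute pan's rim and handle (start: within 7 deg of it). A sideways push on the handle turns it in place.
- milkpan: Milk pan, steel, loose on the worktop to the left, 0.25 to 0.4 kg; outer diameter 136 mm, height 98, wall and floor 3. Origin: centre of underside, z up. Handle along its own -x, centreline 90 up: from 68 to 98 out a steel neck 14 wide, 10 high, then to 208 a red flat-sided grip 18 wide, 14 high. Nested, its underside is 3 above the saucepan's, 9 play; the handle passes over its rim.
- saute_tip (a point): Outer end of the saute pan's handle, on its centreline.
- saucepan_tip (a point): Outer end of the saucepan's handle, on its centreline.
- milkpan_tip (a point): Outer end of the milk pan's handle, on its centreline.
- grater: Steel box grater, standing loose to one side of the pan handles (left or right changes); 90 by 66 at the foot, 195 high with its black bail handle, 0.35 kg. Origin: centre of its underside; z up.
- trivet: Flat round cork trivet, diameter 140, 8 high, fixed to the worktop on the other side of the handles; pan handles may pass over it. Origin: centre of its underside.
Mind the look-alikes: they are no part of the job. What is shaped like the grater but pink is not meant.

How it is judged:
By the outcome, as a careful person would: the job done as asked, in the order asked, and still so for the second after the job is handed in, with the robot touching nothing.
It also fails if it takes over 72 s, if anything falls off the work surface, if the arm or the gripper's body presses on something with over 40 N, if the wrist force passes 120 N, or if a joint passes its speed limit or range.

### The arm

A 6-joint arm with a two-finger parallel gripper is mounted at the origin on the work surface. World frame = base frame: x ahead of the robot, y to its left, z up, the work surface at z = 0. Lengths are in m, angles in rad, forces in N, time in s.
With the tool pointing down it reaches from about 0.3 to 0.825 m from the base axis. Payload 5.4 kg.
Tool frame: the origin (TCP) lies between the finger pads; the fingertips stand ahead of it and the grasp point (between the pads) lies 2 mm behind it (tcp_to_tips is the z of the fingertips in the tool frame, in m); z points along the fingers, y is the line along which they close (so a half turn about z gives the same grasp; the last joint's range is limited). The gripper opens to 92 mm and grips with 3 to 60 N. Pads are 20 mm wide; open, the fingers measure 128 mm over their backs; the gripper's body (75 mm by 189 mm) begins 69 mm behind the grasp point.
Start: joints at [-1.554, 0.158, 1.597, -0, 1.386, -0.21], TCP at [0.129, -0.56, 0.232] pointing down, gripper open.
Joint ranges: [-2.91, 2.91], [-0.94, 2.29], [0.18, 2.7], [-1.29, 4.43], [0.17, 2.64], [-3, 3]. Speed limits (rad/s): [2.57, 2.57, 3.14, 3.14, 3.14, 3.14].

### API

Orientations are given as a unit quaternion [w, x, y, z].
In Python, from plant import state, camera, hand_in, boxes_of, tcp_to_tips gives the robot as it stands.
- The arm moves only by the shell command python3 -m pendant 'ROWS' [OPENING] [FORCE]. ROWS is JSON, a list of rows, each an object of numbers: "x", "y", "z": the shift along the tool's x, y, z as a fraction of full scale; "ax", "ay", "az": the turn, a rotation vector about the tool's x, y, z as a fraction of full scale. In form: [{"x": .., "y": .., "z": .., "ax": .., "ay": .., "az": ..}, ...]. A call has 1 to 20 rows; each row shifts and turns the commanded pose from where the row before left it, along the tool's axes as they then stand; what a row does not reach is not made up. Full scale, the value 1, is 0.4 m for a shift and pi rad for a turn. A row lasts 1/8 s, in which the tool goes at most 62.5 mm and 10.7 degrees, less where a joint would pass 70% of its speed; a pose out of reach is approached as far as the arm can. A call with a number of a shift or a turn outside -1 to 1 is refused whole. A call with a gripper value outside its range is refused whole. OPENING is the closure, from -1 (fully open) to 1 (shut), set as the call begins (- or left out, the last holds). The fingers move at their own pace and stop on an object; FORCE is the grip in N (left out, the last holds). Time passes only in rows, so rows that do not move let the fingers close. It gives the time, the measured TCP pose, the force, the opening and the grip force at its end, in the units of the state.
- state(): the state, without advancing time (a new reading comes with each control period).
- camera(name): name is "side" or "top" or "wrist"; returns a dict with "img" (400x640x3 uint8, red, green, blue), "fov_y" (degrees; the focal length in pixels is half the picture's height over the tangent of half this angle, whatever the lens; pixels are square), "cx", "cy" (the principal point, pixels), "origin" and "rotation" of the camera in the world. Camera axes: x right, y down, z forward; pixel columns grow to the right and rows downward; lengths in m; the calibration is good to about 2 mm. A picture is of the moment at which its call begins. There is no depth.
- hand_in(): hands the job in; it is judged then, once.
Trained networks look in a picture, given as the dict that the camera call returned (one of the last four; its "shot" number tells which), for a name from the list of things; names that differ only in an ending like _2 or _b are one class to them, and where a whole thing is asked for, a point or a joint stands for the part that bears it (a point fixed in the world has none). Each returns a list of dicts, best first, with "confidence" (0 to 1); they miss things now and then, are a little off and sometimes report something else, mostly with a low value. They report only what shows in the picture. A call takes as long as a camera call. They do not tell look-alikes from the thing itself.
- boxes_of(picture, label): "location" ([row, column] in pixels, amid what is visible of it).
The state is a dict: "time": time; "joint_positions": joint angles; "joint_vel": joint speeds; "effort": joint torques, N m; "ee_pos": TCP position; "eef_rot": TCP orientation; "contact_force": force on the tool from outside, world axes, zero at the start; "torque": the same for the moment, N m; "grip_width": opening from 0.0 (shut) to 1.0 (fully open); "gripper_force": force on a finger pad.
Only numpy, scipy, OpenCV 4.12 (cv2) and the standard library are available. Lean on these libraries where they do the work, as an engineer would, in place of code of your own. Each camera call takes 0.05 s, during which the arm holds its last target. There are 200 camera calls.

## Working session

There is one attempt and no reset: what is moved stays moved. The work goes in short steps, Python scripts to look and compute and a shell command to move; the robot and the scene stay as the last step left them, time stands still between calls to the robot, and variables do not carry over. Pictures are saved under pics/ and viewed, at most 12 in all, crops included, and the job is handed in when it is done.

```bash
mkdir -p pics; ls
cat > h.py <<'E'
import numpy as np, cv2
from plant import state, camera, hand_in, boxes_of, tcp_to_tips
def ray(c,px):
    h=c["img"].shape[0]; f=h/2/np.tan(np.radians(c["fov_y"])/2)
    d=np.array([(px[1]-c["cx"])/f,(px[0]-c["cy"])/f,1]); return np.array(c["origin"]),np.array(c["rotation"])@d
def at(c,px,z):
    o,d=ray(c,px); return o+d*(z-o[2])/d[2]
def proj(c,p):
    h=c["img"].shape[0]; f=h/2/np.tan(np.radians(c["fov_y"])/2)
    q=np.array(c["rotation"]).T@(np.array(p)-np.array(c["origin"])); return np.array([c["cy"]+f*q[1]/q[2],c["cx"]+f*q[0]/q[2]])
def save(c,n): cv2.imwrite("pics/"+n,c["img"][:,:,::-1])
E
python3 - <<'E'
from h import *
print(tcp_to_tips, state())
Z=dict(saute=.04,saucepan=.06,milkpan=.08,saute_tip=.044,saucepan_tip=.073,milkpan_tip=.09,grater=.1,trivet=.008)
ims=[]
for n in("top","side"):
    c=camera(n); ims.append(c["img"]); print(n,c["fov_y"],c["cx"],c["cy"],np.round(c["origin"],3),np.round(c["rotation"],2).tolist())
    for k,z in Z.items():
        for b in boxes_of(c,k): print(k,np.round(b["location"]),round(b["confidence"],2),np.round(at(c,b["location"],z),3))
    save(c,n+"0.png")
E
```

```text
pics
0.017 {'time': 0.0, 'joint_positions': array([-1.55410910e+00,  1.59023835e-01,  1.59823692e+00,  2.75875813e-05,
        1.38616652e+00, -2.10089638e-01]), 'joint_vel': array([ 6.39757313e-04,  6.52143721e-04, -7.96479756e-05,  1.24201635e-03,
        8.26268857e-04, -2.91853324e-04]), 'effort': array([-1.14045604e-03, -3.85574770e+01, -3.22107840e+01,  7.00093014e-02,
        3.79740377e-02, -1.23505188e-04]), 'ee_pos': array([ 0.12926533, -0.5596789 ,  0.2306307 ]), 'eef_rot': array([-9.11715215e-04,  9.93578286e-01,  1.13143043e-01,  1.02060463e-04]), 'contact_force': array([ 0.63196335,  0.32763965, -0.08135363]), 'torque': array([-0.02574487, -0.01161615, -0.01905347]), 'gripper_force': 0.0, 'grip_width': 1.0001939958770623}
top 46.273686246225125 324.62615683350873 196.26654441535223 [0.35  0.022 1.466] [0.04, -0.7, 0.71, -0.02]Traceback (most recent call last):
  File "<stdin>", line 8, in <module>
  File "h.py", line 7, in at
    o,d=ray(c,px); return o+d*(z-o[2])/d[2]
        ~~~^^^^^^
  File "h.py", line 5, in ray
    d=np.array([(px[1]-c["cx"])/f,(px[0]-c["cy"])/f,1]); return np.array(c["origin"]),np.array(c["rotation"])@d
                                                                                      ~~~~~~~~~~~~~~~~~~~~~~~^~
ValueError: matmul: Input operand 1 has a mismatch in its core dimension 0, with gufunc signature (n?,k),(k,m?)->(n?,m?) (size 3 is different from 4)
```

```bash
python3 - <<'E'
s=open('h.py').read()
s=s.replace('np.array(c["rotation"])','R(c)').replace("def ray","from scipy.spatial.transform import Rotation\ndef R(c):\n    q=np.array(c['rotation']); return Rotation.from_quat(q[[1,2,3,0]]).as_matrix()\ndef ray",1)
open('h.py','w').write(s)
E
python3 - <<'E'
from h import *
Z=dict(saute=.04,saucepan=.06,milkpan=.08,saute_tip=.044,saucepan_tip=.073,milkpan_tip=.09,grater=.1,trivet=.008)
for n in("top","side"):
    c=camera(n); print(n,c["fov_y"],np.round(c["origin"],3),np.round(R(c),2).tolist())
    for k,z in Z.items():
        for b in boxes_of(c,k): print(k,np.round(b["location"]),round(b["confidence"],2),np.round(at(c,b["location"],z),3))
    save(c,n+"0.png")
E
```

```text
top 46.273686246225125 [0.35  0.022 1.466] [[-0.01, -1.0, 0.09], [-1.0, 0.01, 0.02], [-0.03, -0.09, -1.0]]
saute [186. 380.] 0.76 [ 0.507 -0.112  0.04 ]
saucepan [159. 383.] 0.95 [ 0.587 -0.123  0.06 ]
milkpan [158. 225.] 0.92 [0.591 0.355 0.08 ]
saute_tip [188. 380.] 0.56 [ 0.498 -0.111  0.044]
saucepan_tip [158. 384.] 0.55 [ 0.586 -0.123  0.073]
milkpan_tip [159. 224.] 0.96 [0.589 0.354 0.09 ]
milkpan_tip [158. 382.] 0.56 [ 0.584 -0.116  0.09 ]
milkpan_tip [198. 433.] 0.23 [ 0.464 -0.264  0.09 ]
grater [196. 321.] 0.85 [0.472 0.064 0.1  ]
grater [241. 318.] 0.81 [0.342 0.076 0.1  ]
trivet [196. 434.] 0.56 [ 0.475 -0.284  0.008]
side 50.237432810776134 [0.009 0.823 1.01 ] [[-0.84, -0.39, 0.37], [-0.54, 0.59, -0.6], [0.02, -0.71, -0.71]]
saute [182. 344.] 0.64 [ 0.499 -0.11   0.04 ]
saute [256. 233.] 0.46 [0.602 0.331 0.04 ]
saucepan [168. 328.] 0.88 [ 0.567 -0.119  0.06 ]
milkpan [255. 232.] 0.68 [0.582 0.35  0.08 ]
saute_tip [182. 343.] 0.59 [ 0.496 -0.102  0.044]
saute_tip [255. 233.] 0.57 [0.601 0.329 0.044]
saucepan_tip [167. 323.] 0.68 [ 0.576 -0.102  0.073]
milkpan_tip [259. 232.] 0.83 [0.567 0.363 0.09 ]
grater [205. 319.] 0.92 [0.477 0.078 0.1  ]
grater [226. 357.] 0.8 [0.342 0.087 0.1  ]
trivet [167. 374.] 0.91 [ 0.464 -0.267  0.008]
trivet [184. 342.] 0.64 [ 0.515 -0.127  0.008]
trivet [204. 319.] 0.23 [ 0.527 -0.004  0.008]
```

View pics/top0.png

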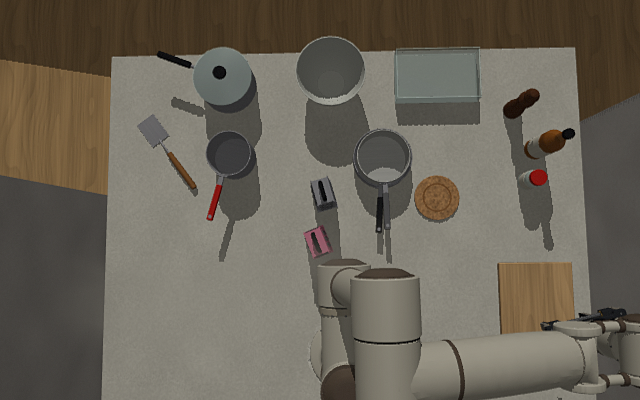

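View pics/side0.png

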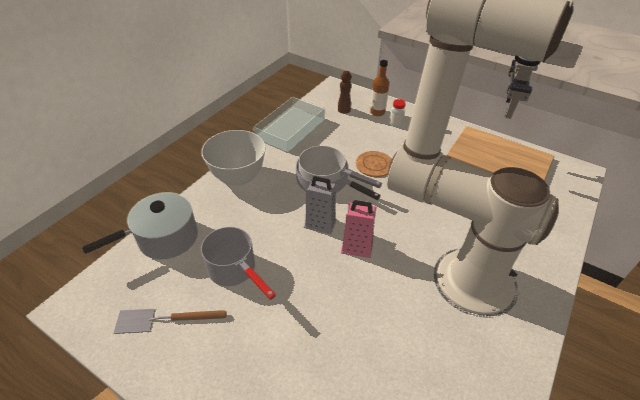

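Run:
```python
from h import *
c=camera("top"); im=c["img"]
a=cv2.resize(im[110:250,290:470],None,fx=4.4,fy=4.2,interpolation=cv2.INTER_CUBIC)
a=cv2.resize(im[115:250,190:460],(800,400),interpolation=cv2.INTER_CUBIC)
cv2.imwrite("pics/crop1.png",a[:,:,::-1])
# red grip
hsv=cv2.cvtColor(im,cv2.COLOR_RGB2HSV)
m=((hsv[...,0]<6)|(hsv[...,0]>174))&(hsv[...,1]>150)&(hsv[...,2]>80); m[:,300:]=0
ys,xs=np.nonzero(m); P=np.array([at(c,(y,x),.095)[:2] for y,x in zip(ys,xs)])
mu=P.mean(0); w,v=np.linalg.eigh(np.cov(P.T)); d=v[:,1]*np.sign(-v[0,1]); t=(P-mu)@d
print("red",mu,d,np.degrees(np.arctan2(d[1],d[0])),t.min(),t.max(),len(P))
# origin estimates: tip at 208
print("milk origin from handle", mu+d*t.max()-.208*d, mu-d*.153)
for y in range(205,236,3): print(y,im[y,368:398].mean(-1).astype(int))
```

```text
red [0.46200218 0.38240832] [-0.96150155  0.27479951] 164.04993336664904 -0.05040568643924224 0.056361243508754454 182
milk origin from handle [0.60780308 0.34073806] [0.60911192 0.34036399]
205 [77 80 77 79 77 78 76 80 66 20 18 17 22 19 10 45 75 72 69 70 69 54 76 77
 78 76 78 79 77 75]
208 [76 78 76 75 77 77 80 83 69 22 18 17 22 19 17 48 73 72 71 69 71 60 77 75
 78 77 80 78 76 77]
211 [75 77 77 79 74 77 79 83 47 17 18 20 20 19 28 57 68 71 71 70 71 60 78 78
 78 78 78 78 80 79]
214 [132  93  90  75  73  73  76  84  46  18  17  20  19  17  29  53  64  73
  71  70  71  61  76  75  77  78  75  77  79  74]
217 [130 130 127 127 130 134 142 109  37  18  22  22  20  18  42  70  62  73
  71  72  70  63  78  78  76  73  71  95  92 133]
220 [126 128 130 132 132 133 131 144  47  16  23  24  25  18  60  85  53  71
  74  70  70  64 109 135 138 136 131 131 131 130]
223 [129 130 131 128 126 133 136 146  49  19  25  27  28  17  66  85  46  72
  78  80  79  66  82 135 132 130 131 134 135 133]
226 [131 130 128 132 132 129 133 110  36  22  31  31  26  17  83  85  49  69
  95 108 107  81  83 137 134 131 130 131 135 130]
229 [131 130 127 126 126 127 134 108  32  86 118 122  75  34  82  82 106  58
  48  55  54  48 114 132 132 131 131 130 130 128]
232 [130 129 128 128 128 131 137  98  59  60  37  35  34  49  80  75 143  88
  80  81  79  72 135 136 131 128 131 130 129 131]
235 [130 129 130 129 129 127 129 129 135  84  78  83  81  79  77 138 138  83
  77  81  79  75 137 135 129 128 130 132 133 130]
```

View pics/crop1.png

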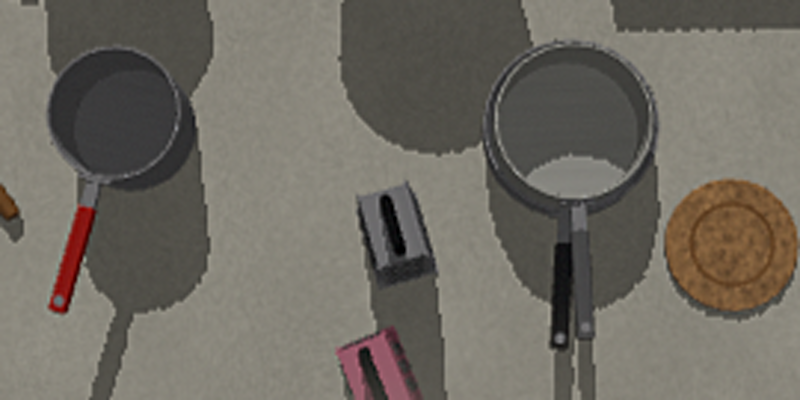

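```bash
cat >> h.py <<'E'
from scipy.optimize import minimize
def rimfit(c,x0,r,z,span=.015):
    """centre of a circle (radii r list) at height z by edge distance"""
    S=4; g=cv2.resize(cv2.cvtColor(c["img"],cv2.COLOR_RGB2GRAY),None,fx=S,fy=S,interpolation=cv2.INTER_CUBIC)
    gx=cv2.Sobel(cv2.GaussianBlur(g,(0,0),2),cv2.CV_32F,1,0); gy=cv2.Sobel(cv2.GaussianBlur(g,(0,0),2),cv2.CV_32F,0,1)
    G=np.minimum(np.hypot(gx,gy),120)
    th=np.linspace(0,2*np.pi,180)
    def sc(p):
        s=0
        for rr in r:
            q=np.array([proj(c,(p[0]+rr*np.cos(t),p[1]+rr*np.sin(t),z)) for t in th])
            s+=cv2.remap(G,(q[:,1:]*S+S/2-.5).astype(np.float32),(q[:,:1]*S+S/2-.5).astype(np.float32),cv2.INTER_LINEAR).mean()
        return s
    for st in (.005,.0015,.0005):
        n=int(round(span/st)); grid=[(sc((x0[0]+i*st,x0[1]+j*st)),x0[0]+i*st,x0[1]+j*st) for i in range(-n,n+1) for j in range(-n,n+1)]
        b=max(grid); x0=b[1:]; span=st*2
    return np.array(x0),b[0]
def strip(c,m,z):
    ys,xs=np.nonzero(m); P=np.array([at(c,(y,x),z)[:2] for y,x in zip(ys,xs)])
    mu=P.mean(0); w,v=np.linalg.eigh(np.cov(P.T)); d=v[:,1]*np.sign(-v[0,1]); t=(P-mu)@d
    return mu,d,t.min(),t.max()
E
python3 - <<'E'
from h import *
c=camera("top"); im=c["img"].astype(int)
print("milk",rimfit(c,(.605,.34),[.068],.098),rimfit(c,(.605,.34),[.065],.098))
print("sauce",rimfit(c,(.595,-.12),[.08],.083),rimfit(c,(.595,-.12),[.077],.083))
print("saute",rimfit(c,(.595,-.12),[.09],.058))
g=im.mean(-1)
m=np.zeros(g.shape,bool); m[200:228,374:384]=g[200:228,374:384]<34
mu,d,a,b=strip(c,m,.051); print("black",mu,np.degrees(np.arctan2(d[1],d[0]))%360,mu+d*b)
m[:]=0; m[190:226,384:391]=1
pts=[(y,386) for y in range(190,227)]
for y in (192,198,204,210,216,222,225): print(y,g[y,382:393].astype(int))
for p in ((196,386),(225,387)): print(at(c,p,.08))
for p in ((243,386.5),): pass
# grater box
print([ (b["location"]) for b in boxes_of(c,"grater")], at(c,(193,321),.15))
E
```

```text
milk (array([0.603 , 0.3415]), np.float32(46.286247)) (array([0.6065, 0.343 ]), np.float32(54.47209))
sauce (array([ 0.594 , -0.1205]), np.float32(70.37551)) (array([ 0.5915, -0.1215]), np.float32(64.829506))
saute (array([ 0.5855, -0.119 ]), np.float32(40.179817))
black [ 0.42434469 -0.10823765] 177.0785650707348 [ 0.38084326 -0.10601764]
192 [ 60  90 106  85  81 100  76  80  77  76  77]
198 [14 64 74 70 70 69 65 78 76 76 78]
204 [ 8 50 75 71 69 68 68 63 81 78 79]
210 [26 44 69 71 71 70 73 56 77 79 78]
216 [43 68 63 72 71 72 70 68 76 78 80]
222 [ 58  80  48  73  72  69  69  65  82 133 132]
225 [ 83  85  54  69 111 114 115  82  87 137 134]
[ 0.47186046 -0.12652039  0.08      ]
[ 0.38604059 -0.12758304  0.08      ]
[[242.9, 316.3], [194.1, 321.2]] [0.47649152 0.06385647 0.15      ]
```

```bash
cat >> h.py <<'E'
def toolR():
    q=np.array(state()["eef_rot"]); return Rotation.from_quat(q[[1,2,3,0]]).as_matrix()
def yaw(): M=toolR(); return np.degrees(np.arctan2(M[1,0],M[0,0]))
def go(p,y):
    """turn (az in units) first, then total shift in tool axes (units)"""
    s=state(); d=np.array(p)-s["ee_pos"]; t=np.radians(y); 
    tx=np.array([np.cos(t),np.sin(t),0]); ty=np.array([np.sin(t),-np.cos(t),0])
    dy=(y-yaw()+180)%360-180
    print("yaw",round(yaw(),1),"pos",np.round(s["ee_pos"],4),"az",round(-dy/180,4),"shift",np.round(np.array([d@tx,d@ty,-d[2]])/.4,4), "F",np.round(s["contact_force"],1),"t",round(s["time"],2))
E
python3 -c "
from h import *; print(yaw(),toolR().round(3)); go((.414,-.127,.20),2)"
```

```text
12.995128179417273 [[ 0.974  0.225  0.   ]
 [ 0.225 -0.974 -0.   ]
 [ 0.     0.    -1.   ]]
yaw 13.0 pos [ 0.1293 -0.5603  0.2316] az 0.0611 shift [ 0.7492 -1.0576  0.079 ] F [-0.1 -0.   0.2] t 1.15
```

```bash
python3 -m pendant '[{"az":0.03},{"az":0.031},{"x":0.0625,"y":-0.088},{"x":0.0625,"y":-0.088},{"x":0.0625,"y":-0.088},{"x":0.0625,"y":-0.088},{"x":0.0625,"y":-0.088},{"x":0.0625,"y":-0.088},{"x":0.0625,"y":-0.088},{"x":0.0625,"y":-0.088},{"x":0.0625,"y":-0.088,"z":0.02},{"x":0.0625,"y":-0.088,"z":0.02},{"x":0.0625,"y":-0.088,"z":0.02},{"x":0.0625,"y":-0.088,"z":0.02},{"x":0}]' -1
python3 - <<'E'
from h import *
go((.414,-.127,.083),2)
c=camera("wrist"); save(c,"w1.png"); print(c["origin"],R(c).round(2).tolist(),c["fov_y"])
for k,z in (("saute_tip",.044),("saucepan_tip",.073),("saucepan",.07)):
    for b in boxes_of(c,k): print(k,np.round(b["location"]),round(b["confidence"],2),np.round(at(c,b["location"],z),3))
E
```

```text
yaw 13.0 pos [ 0.1293 -0.5603  0.2316] az 0.0611 shift [ 0.7492 -1.0576  0.3715] F [-0.1 -0.   0.2] t 1.15
[ 0.2075077  -0.54223303  0.38480298] [[0.22, -0.93, -0.28], [-0.97, -0.22, -0.06], [-0.0, 0.28, -0.96]] 67.53457819851059validation failed for argument at $[0]...
```

View pics/w1.png

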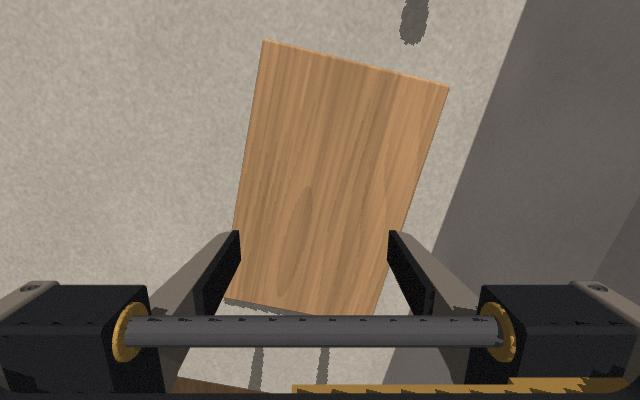

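The call was refused (all six keys needed); the wrist view shows only the cutting board at (340,180), since the arm has not moved.

```bash
python3 -m pendant '[{"x":0,"y":0,"z":0,"ax":0,"ay":0,"az":0.03},{"x":0,"y":0,"z":0,"ax":0,"ay":0,"az":0.031},{"x":0.0625,"y":-0.088,"z":0,"ax":0,"ay":0,"az":0},{"x":0.0625,"y":-0.088,"z":0,"ax":0,"ay":0,"az":0},{"x":0.0625,"y":-0.088,"z":0,"ax":0,"ay":0,"az":0},{"x":0.0625,"y":-0.088,"z":0,"ax":0,"ay":0,"az":0},{"x":0.0625,"y":-0.088,"z":0,"ax":0,"ay":0,"az":0},{"x":0.0625,"y":-0.088,"z":0,"ax":0,"ay":0,"az":0},{"x":0.0625,"y":-0.088,"z":0,"ax":0,"ay":0,"az":0},{"x":0.0625,"y":-0.088,"z":0,"ax":0,"ay":0,"az":0},{"x":0.0625,"y":-0.088,"z":0.02,"ax":0,"ay":0,"az":0},{"x":0.0625,"y":-0.088,"z":0.02,"ax":0,"ay":0,"az":0},{"x":0.0625,"y":-0.088,"z":0.02,"ax":0,"ay":0,"az":0},{"x":0.0625,"y":-0.088,"z":0.02,"ax":0,"ay":0,"az":0},{"x":0,"y":0,"z":0,"ax":0,"ay":0,"az":0}]' -1
python3 - <<'E'
from h import *
go((.414,-.127,.083),2)
c=camera("wrist"); save(c,"w1.png"); print(c["origin"],R(c).round(2).tolist(),c["fov_y"])
for k,z in (("saute_tip",.044),("saucepan_tip",.073),("saucepan",.07)):
    for b in boxes_of(c,k): print(k,np.round(b["location"]),round(b["confidence"],2),np.round(at(c,b["location"],z),3))
E
```

```text
time: 3.22
ee_pos: [0.4146, -0.1254, 0.199]
eef_rot: [-0.001, 1.0, 0.02, -0.0]
contact_force: [-0.1, 0.1, 0.6]
grip_width: 0.997
gripper_force: 0.0
yaw 2.3 pos [ 0.4146 -0.1254  0.199 ] az 0.0015 shift [-0.0017  0.004   0.29  ] F [-0.1  0.1  0.6] t 3.23
[ 0.49501089 -0.12243879  0.35212089] [[0.04, -0.96, -0.29], [-1.0, -0.04, -0.01], [-0.0, 0.29, -0.96]] 67.53457819851059
saute_tip [ 92. 301.] 0.84 [ 0.511 -0.109  0.044]
saucepan_tip [ 42. 317.] 0.61 [ 0.549 -0.122  0.073]
saucepan [ 45. 320.] 0.72 [ 0.547 -0.125  0.07 ]
```

View pics/w1.png

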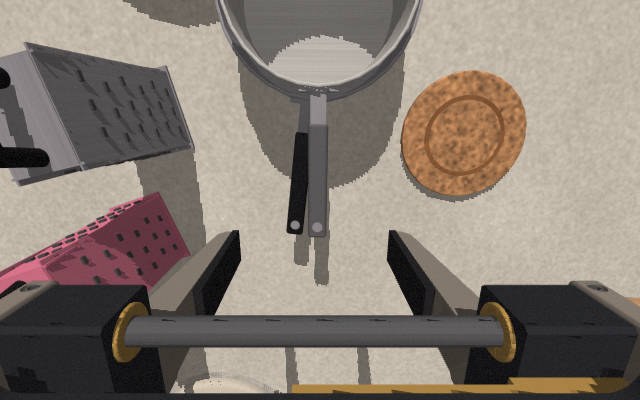

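The wrist view shows the grey handle from (318,95) to its end (317,237), the black one's end at (294,234); the grey grater is left at (110,110), the trivet right at (465,135).

Run:
```python
from h import *
c=camera("wrist"); g=c["img"].mean(-1)
G=[]
for y in (130,150,170,190,210,225,235):
    r=g[y,280:335].astype(int); 
    print(y,r.tolist())
for n,p,z in (("greytip",(237,317),.08),("grey near",(100,318.5),.08),("blacktip",(234,294),.051),("black mid",(140,301),.051)): print(n,at(c,p,z).round(4))
```

```text
130 [101, 103, 101, 101, 108, 102, 103, 98, 100, 100, 103, 105, 105, 97, 77, 81, 83, 78, 74, 77, 79, 79, 77, 69, 73, 84, 89, 89, 91, 91, 92, 90, 89, 90, 91, 88, 91, 88, 90, 90, 88, 83, 74, 59, 103, 99, 104, 102, 100, 103, 100, 102, 102, 100, 97]
150 [100, 102, 99, 101, 101, 104, 104, 103, 98, 95, 15, 20, 24, 23, 22, 25, 25, 23, 21, 23, 26, 24, 27, 20, 66, 80, 88, 87, 88, 90, 88, 90, 88, 88, 88, 90, 89, 87, 90, 89, 85, 83, 72, 74, 103, 100, 99, 102, 100, 104, 101, 102, 104, 102, 101]
170 [100, 103, 104, 100, 102, 97, 96, 102, 41, 22, 23, 28, 24, 27, 25, 19, 20, 19, 18, 21, 22, 20, 24, 19, 47, 76, 85, 86, 85, 89, 91, 91, 89, 89, 87, 88, 92, 89, 88, 89, 89, 79, 69, 82, 98, 102, 105, 106, 107, 102, 107, 103, 101, 102, 98]
190 [174, 177, 179, 179, 176, 172, 131, 31, 22, 20, 21, 25, 16, 25, 24, 26, 26, 23, 25, 23, 27, 22, 24, 18, 65, 81, 80, 87, 88, 85, 87, 87, 85, 87, 88, 89, 84, 88, 87, 87, 86, 79, 66, 90, 102, 104, 185, 190, 184, 177, 175, 178, 177, 179, 180]
210 [176, 177, 176, 178, 177, 29, 26, 22, 22, 25, 25, 19, 26, 19, 21, 24, 29, 23, 27, 23, 20, 10, 105, 107, 78, 77, 84, 86, 89, 88, 86, 85, 86, 85, 86, 86, 84, 88, 87, 85, 81, 78, 63, 103, 102, 102, 98, 180, 179, 176, 177, 180, 180, 183, 183]
225 [179, 181, 176, 136, 26, 24, 22, 80, 136, 137, 134, 137, 138, 136, 134, 135, 80, 30, 19, 18, 77, 102, 101, 100, 91, 79, 81, 88, 94, 135, 134, 135, 136, 140, 136, 136, 132, 137, 124, 84, 79, 74, 56, 105, 103, 105, 183, 181, 181, 178, 184, 181, 177, 173, 175]
235 [179, 175, 178, 173, 172, 176, 176, 180, 187, 190, 186, 182, 178, 103, 102, 102, 102, 103, 101, 102, 97, 100, 102, 104, 102, 88, 70, 67, 67, 65, 66, 68, 67, 65, 66, 64, 69, 64, 65, 67, 60, 75, 97, 101, 102, 98, 98, 173, 176, 183, 185, 182, 182, 180, 180]
greytip [ 0.3735 -0.133   0.08  ]
grey near [ 0.5024 -0.1296  0.08  ]
blacktip [ 0.3634 -0.1086  0.051 ]
black mid [ 0.4649 -0.114   0.051 ]
```

```bash
python3 -m pendant '[{"x":0,"y":0.009,"z":0.1,"ax":0,"ay":0,"az":0.003},{"x":0,"y":0,"z":0.1,"ax":0,"ay":0,"az":0},{"x":0,"y":0,"z":0.07,"ax":0,"ay":0,"az":0},{"x":0,"y":0,"z":0.0375,"ax":0,"ay":0,"az":0},{"x":0,"y":0,"z":0,"ax":0,"ay":0,"az":0}]' -1 8
python3 -c "
from h import *; go((.414,-.129,.076),2)"
```

```text
time: 4.1
ee_pos: [0.4138, -0.1314, 0.0762]
eef_rot: [-0.0, 1.0, 0.012, -0.001]
contact_force: [0.7, 0.2, -0.2]
grip_width: 1.001
gripper_force: 0.0
yaw 1.4 pos [ 0.4138 -0.1314  0.0762] az -0.0032 shift [ 0.0007 -0.0061  0.0005] F [ 0.7  0.2 -0.2] t 4.1
```

```bash
python3 -m pendant '[{"x":0,"y":0,"z":0,"ax":0,"ay":0,"az":0},{"x":0,"y":0,"z":0,"ax":0,"ay":0,"az":0},{"x":0,"y":0,"z":0,"ax":0,"ay":0,"az":0},{"x":0,"y":0,"z":0,"ax":0,"ay":0,"az":0},{"x":0,"y":0,"z":0,"ax":0,"ay":0,"az":0},{"x":0,"y":0,"z":0,"ax":0,"ay":0,"az":0}]' 1 8
python3 - <<'E'
from h import *
go((.414,-.129,.076),2)
c=camera("top"); 
for r in (.08,.077): print(rimfit(c,(.594,-.122),[r],.083))
E
```

```text
time: 4.85
ee_pos: [0.4143, -0.1311, 0.0766]
eef_rot: [-0.0, 1.0, 0.013, -0.0]
contact_force: [0.8, -1.8, -0.3]
grip_width: 0.368
gripper_force: 0.0
yaw 1.5 pos [ 0.4143 -0.1311  0.0766] az -0.0029 shift [-0.0007 -0.0054  0.0015] F [ 0.8 -1.8 -0.3] t 4.85
(array([ 0.594 , -0.1205]), np.float32(69.06843))
(array([ 0.592, -0.122]), np.float32(63.786045))
```

```bash
python3 -m pendant '[{"x":0,"y":0,"z":0,"ax":0,"ay":0,"az":0},{"x":0,"y":0,"z":0,"ax":0,"ay":0,"az":0},{"x":0,"y":0,"z":0,"ax":0,"ay":0,"az":0},{"x":0,"y":0,"z":0,"ax":0,"ay":0,"az":0}]' 1 8
python3 - <<'E'
from h import *
go((.414,-.129,.076),2)
c=camera("top"); 
print(rimfit(c,(.594,-.122),[.08],.083))
print(rimfit(c,(.594,-.122),[.09],.058))
E
```

```text
time: 5.4
ee_pos: [0.4143, -0.131, 0.0766]
eef_rot: [-0.0, 1.0, 0.013, -0.0]
contact_force: [-0.2, 1.3, 0.6]
grip_width: 0.198
gripper_force: 8.0
yaw 1.5 pos [ 0.4143 -0.131   0.0766] az -0.0029 shift [-0.0005 -0.005   0.0014] F [-0.2  1.3  0.6] t 5.4
(array([ 0.594 , -0.1205]), np.float32(69.110565))
(array([ 0.5855, -0.119 ]), np.float32(42.99238))
```

```bash
python3 -m pendant '[{"x":0.0004,"y":0.02,"z":0,"ax":0,"ay":0,"az":-0.0141},{"x":0.0004,"y":0.02,"z":0,"ax":0,"ay":0,"az":-0.0141},{"x":0.0004,"y":0.02,"z":0,"ax":0,"ay":0,"az":-0.0141},{"x":0.0004,"y":0.02,"z":0,"ax":0,"ay":0,"az":-0.0141},{"x":0.0004,"y":0.02,"z":0,"ax":0,"ay":0,"az":-0.0141},{"x":0.0004,"y":0.02,"z":0,"ax":0,"ay":0,"az":-0.0141},{"x":0.0004,"y":0.02,"z":0,"ax":0,"ay":0,"az":-0.0141},{"x":0.0004,"y":0.02,"z":0,"ax":0,"ay":0,"az":-0.0141},{"x":0.0004,"y":0.02,"z":0,"ax":0,"ay":0,"az":-0.0141},{"x":0.0004,"y":0.02,"z":0,"ax":0,"ay":0,"az":-0.0141},{"x":0.0004,"y":0.02,"z":0,"ax":0,"ay":0,"az":-0.0141},{"x":0.0004,"y":0.02,"z":0,"ax":0,"ay":0,"az":-0.0141},{"x":0,"y":0,"z":0,"ax":0,"ay":0,"az":0},{"x":0,"y":0,"z":0,"ax":0,"ay":0,"az":0}]'
python3 - <<'E'
from h import *
go((.414,-.129,.076),32)
t=np.radians(yaw()); p=state()["ee_pos"][:2]; print("centre", p+.18*np.array([np.cos(t),np.sin(t)]))
c=camera("top"); save(c,"top1.png")
print(rimfit(c,(.594,-.122),[.08],.083))
print(rimfit(c,(.594,-.122),[.09],.058))
g=c["img"].mean(-1); m=np.zeros(g.shape,bool); m[200:228,370:384]=g[200:228,370:384]<34
mu,d,a,b=strip(c,m,.051); print("black",mu,np.degrees(np.arctan2(d[1],d[0]))%360,mu+d*b)
cv2.imwrite("pics/crop2.png",cv2.resize(c["img"][115:250,330:460],(640,665)[:2] if 0 else (578,600),interpolation=cv2.INTER_CUBIC)[:,:,::-1])
E
```

```text
time: 7.2
ee_pos: [0.4414, -0.2223, 0.0766]
eef_rot: [0.0, 0.962, 0.275, -0.0]
contact_force: [0.1, -0.7, -0.9]
grip_width: 0.193
gripper_force: 8.0
yaw 31.9 pos [ 0.4414 -0.2223  0.0766] az -0.0006 shift [ 0.0655 -0.234   0.0015] F [ 0.1 -0.7 -0.9] t 7.2
centre [ 0.59420412 -0.12718499]
(array([ 0.5935, -0.1245]), np.float32(70.582245))
(array([ 0.589, -0.119]), np.float32(45.553894))
black [ 0.42434469 -0.10823765] 177.0785650707348 [ 0.38084326 -0.10601764]
```

View pics/crop2.png

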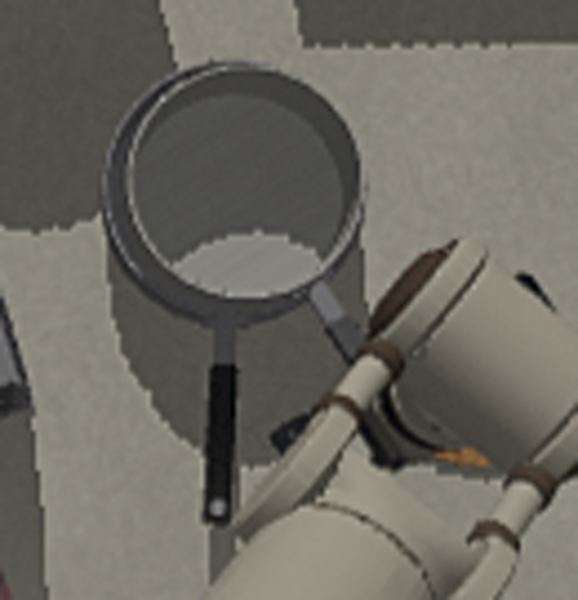

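```bash
python3 -m pendant '[{"x":0.0025,"y":-0.004,"z":0,"ax":0,"ay":0,"az":0},{"x":0.0025,"y":-0.004,"z":0,"ax":0,"ay":0,"az":0},{"x":0,"y":0,"z":0,"ax":0,"ay":0,"az":0},{"x":0,"y":0,"z":0,"ax":0,"ay":0,"az":0}]' && python3 -m pendant '[{"x":0,"y":0,"z":0,"ax":0,"ay":0,"az":0},{"x":0,"y":0,"z":0,"ax":0,"ay":0,"az":0},{"x":0,"y":0,"z":0,"ax":0,"ay":0,"az":0},{"x":0,"y":0,"z":0,"ax":0,"ay":0,"az":0},{"x":0,"y":0,"z":-0.05,"ax":0,"ay":0,"az":0},{"x":0,"y":0,"z":-0.1,"ax":0,"ay":0,"az":0},{"x":0,"y":0,"z":-0.13,"ax":0,"ay":0,"az":0},{"x":0,"y":0,"z":-0.13,"ax":0,"ay":0,"az":0},{"x":0,"y":0,"z":-0.13,"ax":0,"ay":0,"az":0},{"x":0,"y":0,"z":0,"ax":0,"ay":0,"az":0}]' -1
python3 - <<'E'
from h import *
go((.49,.373,.30),-16)
c=camera("wrist"); save(c,"w2.png")
print(rimfit(c,(.594,-.122),[.08],.083))
E
```

```text
time: 7.75
ee_pos: [0.4414, -0.2183, 0.0766]
eef_rot: [-0.0, 0.961, 0.275, -0.0]
contact_force: [-2.2, -1.5, 0.5]
grip_width: 0.196
gripper_force: 8.1
time: 9.0
ee_pos: [0.4433, -0.2198, 0.2977]
eef_rot: [0.004, 0.961, 0.275, 0.003]
contact_force: [0.2, -0.4, -0.1]
grip_width: 0.998
gripper_force: 0.0
yaw 31.9 pos [ 0.4433 -0.2198  0.2977] az 0.2663 shift [-0.2964 -1.4568 -0.0057] F [ 0.2 -0.4 -0.1] t 9.0
(array([ 0.595, -0.124]), np.float32(44.44063))
```

View pics/w2.png

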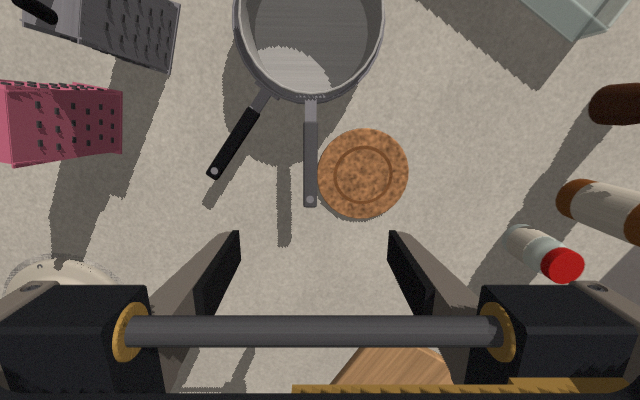

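The wrist view shows black handle end at (212,171), grey end at (310,206), over the trivet edge; grater untouched at (110,30).

```bash
python3 - <<'E'
from h import *
c=camera("wrist")
ang=lambda a,b:np.degrees(np.arctan2(*(b-a)[1::-1]))%360
print("black",ang(at(c,(112,251),.051),at(c,(173,212),.051)),"grey",ang(at(c,(125,311),.08),at(c,(200,310),.08)),at(c,(207,310),.08))
E
python3 -m pendant '[{"x":0,"y":0,"z":0,"ax":0,"ay":0,"az":0.0533},{"x":0,"y":0,"z":0,"ax":0,"ay":0,"az":0.0533},{"x":0,"y":0,"z":0,"ax":0,"ay":0,"az":0.0533},{"x":0,"y":0,"z":0,"ax":0,"ay":0,"az":0.0533},{"x":0,"y":0,"z":0,"ax":0,"ay":0,"az":0.0533},{"x":-0.0212,"y":-0.104,"z":0,"ax":0,"ay":0,"az":0},{"x":-0.0212,"y":-0.104,"z":0,"ax":0,"ay":0,"az":0},{"x":-0.0212,"y":-0.104,"z":0,"ax":0,"ay":0,"az":0},{"x":-0.0212,"y":-0.104,"z":0,"ax":0,"ay":0,"az":0},{"x":-0.0212,"y":-0.104,"z":0,"ax":0,"ay":0,"az":0},{"x":-0.0212,"y":-0.104,"z":0,"ax":0,"ay":0,"az":0},{"x":-0.0212,"y":-0.104,"z":0,"ax":0,"ay":0,"az":0},{"x":-0.0212,"y":-0.104,"z":0,"ax":0,"ay":0,"az":0},{"x":-0.0212,"y":-0.104,"z":0,"ax":0,"ay":0,"az":0},{"x":-0.0212,"y":-0.104,"z":0,"ax":0,"ay":0,"az":0},{"x":-0.0212,"y":-0.104,"z":0,"ax":0,"ay":0,"az":0},{"x":-0.0212,"y":-0.104,"z":0,"ax":0,"ay":0,"az":0},{"x":-0.0212,"y":-0.104,"z":0,"ax":0,"ay":0,"az":0},{"x":-0.0212,"y":-0.104,"z":0,"ax":0,"ay":0,"az":0},{"x":0,"y":0,"z":0,"ax":0,"ay":0,"az":0}]' -1
python3 - <<'E'
from h import *
c=camera("wrist"); save(c,"w3.png"); hsv=cv2.cvtColor(c["img"],cv2.COLOR_RGB2HSV)
m=((hsv[...,0]<6)|(hsv[...,0]>174))&(hsv[...,1]>150)&(hsv[...,2]>80)
m=cv2.morphologyEx(m.astype(np.uint8),cv2.MORPH_CLOSE,np.ones((9,9)))
n,l,st,ce=cv2.connectedComponentsWithStats(m); i=1+st[1:,4].argmax(); print(st[i],ce[i])
mu,d,a,b=strip(c,l==i,.097); print(mu,np.degrees(np.arctan2(d[1],d[0])),a,b,"tip",mu+d*b)
print("rim",rimfit(c,(.606,.342),[.068],.098),rimfit(c,(.606,.342),[.065],.098))
o=mu+d*b-d*.208; g=o+.118*d; print("o",o,"grasp",g); go((*g,.09),np.degrees(np.arctan2(-d[1],-d[0])))
E
```

```text
black 175.99547047943392 grey 210.99203930107205 [ 0.40614785 -0.23629987  0.08      ]
time: 11.6
ee_pos: [0.4868, 0.3758, 0.2892]
eef_rot: [0.001, 0.99, -0.138, -0.002]
contact_force: [0.1, -1.4, -0.8]
grip_width: 1.004
gripper_force: 0.0
[ 307  157   15   87 1222] [314.35351882 199.68330606]
[0.4617781  0.38154021] 164.56672854748848 -0.05248363420182868 0.0564311116210957 tip [0.40738184 0.39655742]
rim (array([0.6055, 0.341 ]), np.float32(29.81377)) (array([0.6065, 0.341 ]), np.float32(42.502968))
o [0.60788158 0.34120531] grasp [0.49413653 0.37260699]
yaw -15.9 pos [0.4871 0.3744 0.2897] az -0.0028 shift [ 1.810e-02 -4.000e-04  4.993e-01] F [-0.1  0.8 -0.6] t 11.65
```

View pics/w3.png

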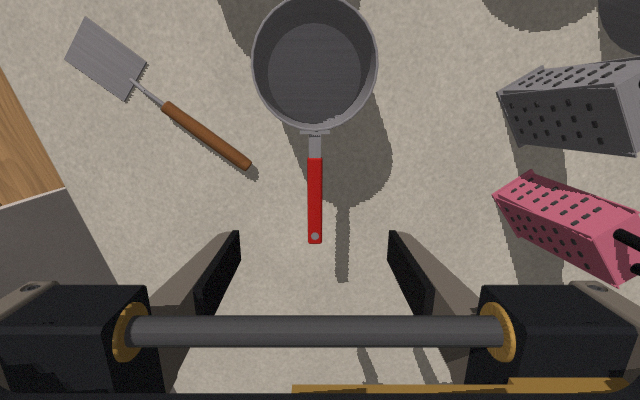

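The view shows the milk pan at (314,60), red grip (314,160)-(314,243), straight between the fingers; spatula well clear.

```bash
python3 -m pendant '[{"x":0.018,"y":0,"z":0.12,"ax":0,"ay":0,"az":-0.0028},{"x":0,"y":0,"z":0.12,"ax":0,"ay":0,"az":0},{"x":0,"y":0,"z":0.12,"ax":0,"ay":0,"az":0},{"x":0,"y":0,"z":0.09,"ax":0,"ay":0,"az":0},{"x":0,"y":0,"z":0.054,"ax":0,"ay":0,"az":0},{"x":0,"y":0,"z":0,"ax":0,"ay":0,"az":0},{"x":0,"y":0,"z":0,"ax":0,"ay":0,"az":0}]' -1
python3 -c "
from h import *; go((.494,.3726,.088),-15.43)"
```

```text
time: 12.52
ee_pos: [0.4957, 0.3717, 0.0919]
eef_rot: [-0.0, 0.991, -0.136, 0.0]
contact_force: [-0.3, -0.1, 0.4]
grip_width: 1.002
gripper_force: 0.0
yaw -15.6 pos [0.4957 0.3717 0.0919] az -0.0008 shift [-0.0048 -0.001   0.0098] F [-0.3 -0.1  0.4] t 12.53
```

```bash
python3 -m pendant '[{"x":0,"y":0,"z":0.01,"ax":0,"ay":0,"az":0},{"x":0,"y":0,"z":0,"ax":0,"ay":0,"az":0},{"x":0,"y":0,"z":0,"ax":0,"ay":0,"az":0},{"x":0,"y":0,"z":0,"ax":0,"ay":0,"az":0},{"x":0,"y":0,"z":0,"ax":0,"ay":0,"az":0},{"x":0,"y":0,"z":0,"ax":0,"ay":0,"az":0},{"x":0,"y":0,"z":0,"ax":0,"ay":0,"az":0},{"x":0,"y":0,"z":0,"ax":0,"ay":0,"az":0},{"x":0,"y":0,"z":0,"ax":0,"ay":0,"az":0},{"x":0,"y":0,"z":0,"ax":0,"ay":0,"az":0},{"x":0,"y":0,"z":0,"ax":0,"ay":0,"az":0},{"x":0,"y":0,"z":0,"ax":0,"ay":0,"az":0}]' 1 60
python3 - <<'E'
from h import *
go((.494,.3726,.35),-15.43)
c=camera("wrist"); print("rim",rimfit(c,(.606,.342),[.068],.098))
E
```

```text
time: 14.02
ee_pos: [0.4951, 0.3721, 0.087]
eef_rot: [0.0, 0.991, -0.135, -0.0]
contact_force: [-1.0, -1.4, -0.2]
grip_width: 0.19
gripper_force: 60.0
yaw -15.5 pos [0.4951 0.3721 0.087 ] az -0.0006 shift [-3.100e-03 -3.000e-04 -6.575e-01] F [-1.  -1.4 -0.2] t 14.03
rim (array([0.607, 0.341]), np.float32(19.952034))
```

```bash
python3 -m pendant '[{"x":0,"y":0,"z":-0.02,"ax":0,"ay":0,"az":0},{"x":0,"y":0,"z":-0.04,"ax":0,"ay":0,"az":0},{"x":0,"y":0,"z":-0.07,"ax":0,"ay":0,"az":0},{"x":0,"y":0,"z":-0.1,"ax":0,"ay":0,"az":0},{"x":0,"y":0,"z":-0.1,"ax":0,"ay":0,"az":0},{"x":0,"y":0,"z":-0.1,"ax":0,"ay":0,"az":0},{"x":0,"y":0,"z":-0.1,"ax":0,"ay":0,"az":0},{"x":0,"y":0,"z":-0.08,"ax":0,"ay":0,"az":0},{"x":0,"y":0,"z":-0.05,"ax":0,"ay":0,"az":0},{"x":0,"y":0,"z":0,"ax":0,"ay":0,"az":0}]'
python3 - <<'E'
from h import *
s=state(); print(s["contact_force"],s["torque"])
z=s["ee_pos"][2]; go((.53,-.23,z),67)
c=camera("wrist"); print("rim",rimfit(c,(.606,.342),[.068],z+.010,.02)); save(c,"w4.png")
c2=camera("side"); a=c2["img"][60:330,100:460]
cv2.imwrite("pics/pair.png",np.vstack([cv2.resize(a,(480,360)),cv2.resize(c["img"][:240],(480,180))])[:,:,::-1])
E
```

```text
time: 15.32
ee_pos: [0.4957, 0.3726, 0.354]
eef_rot: [-0.001, 0.991, -0.135, 0.002]
contact_force: [0.4, 0.7, -4.2]
grip_width: 0.191
gripper_force: 60.0
[ 0.38057676  0.73279363 -4.18493859] [0.14974038 0.29301146 0.00409272]
yaw -15.5 pos [0.4957 0.3726 0.354 ] az -0.4585 shift [-1.3532  0.6675 -0.    ] F [ 0.4  0.7 -4.2] t 15.32
rim (array([0.6075, 0.3415]), np.float32(22.604723))
```

View pics/pair.png

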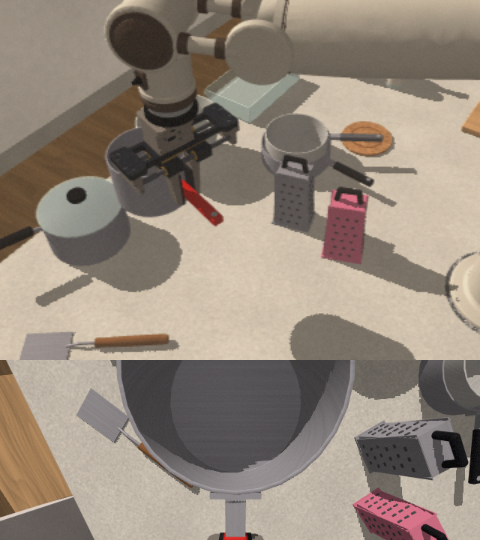

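The pan hangs level in the gripper, red grip seen below the fingers at (205,205); saucepan at (297,135) with handle swung over the trivet.

```bash
python3 -m pendant '[{"x":0,"y":0,"z":0,"ax":0,"ay":0,"az":-0.02},{"x":0,"y":0,"z":0,"ax":0,"ay":0,"az":-0.038},{"x":0,"y":0,"z":0,"ax":0,"ay":0,"az":-0.04},{"x":0,"y":0,"z":0,"ax":0,"ay":0,"az":-0.04},{"x":0,"y":0,"z":0,"ax":0,"ay":0,"az":-0.04},{"x":0,"y":0,"z":0,"ax":0,"ay":0,"az":-0.04},{"x":0,"y":0,"z":0,"ax":0,"ay":0,"az":-0.04},{"x":0,"y":0,"z":0,"ax":0,"ay":0,"az":-0.04},{"x":0,"y":0,"z":0,"ax":0,"ay":0,"az":-0.04},{"x":0,"y":0,"z":0,"ax":0,"ay":0,"az":-0.04},{"x":0,"y":0,"z":0,"ax":0,"ay":0,"az":-0.04},{"x":0,"y":0,"z":0,"ax":0,"ay":0,"az":-0.025},{"x":0,"y":0,"z":0,"ax":0,"ay":0,"az":-0.0155},{"x":0,"y":0,"z":0,"ax":0,"ay":0,"az":0}]'
python3 -c "
from h import *; s=state(); print(s['joint_positions'],s['torque']);go((.5483,-.2302,s['ee_pos'][2]),67)"
```

```text
time: 17.18
ee_pos: [0.4947, 0.3718, 0.3493]
eef_rot: [0.0, 0.834, 0.552, -0.001]
contact_force: [-0.1, 0.4, -2.6]
grip_width: 0.191
gripper_force: 60.0
[ 4.49782603e-01  2.27669517e-01  1.28857598e+00 -5.81662422e-04
  1.62826777e+00  8.51810019e-01] [-0.35560442  0.1447979   0.00364844]
yaw 67.0 pos [0.4947 0.3718 0.3493] az -0.0002 shift [-1.3329  0.7114 -0.    ] F [-0.1  0.4 -2.6] t 17.18
```

```bash
python3 -m pendant '[{"x":-0.042,"y":0.023,"z":0,"ax":0,"ay":0,"az":0},{"x":-0.078,"y":0.0416,"z":0,"ax":0,"ay":0,"az":0},{"x":-0.078,"y":0.0416,"z":0,"ax":0,"ay":0,"az":0},{"x":-0.078,"y":0.0416,"z":0,"ax":0,"ay":0,"az":0},{"x":-0.078,"y":0.0416,"z":0,"ax":0,"ay":0,"az":0},{"x":-0.078,"y":0.0416,"z":0,"ax":0,"ay":0,"az":0},{"x":-0.078,"y":0.0416,"z":0,"ax":0,"ay":0,"az":0},{"x":-0.078,"y":0.0416,"z":0,"ax":0,"ay":0,"az":0},{"x":-0.078,"y":0.0416,"z":0,"ax":0,"ay":0,"az":0},{"x":-0.078,"y":0.0416,"z":0,"ax":0,"ay":0,"az":0},{"x":-0.078,"y":0.0416,"z":0,"ax":0,"ay":0,"az":0},{"x":-0.078,"y":0.0416,"z":0,"ax":0,"ay":0,"az":0},{"x":-0.078,"y":0.0416,"z":0,"ax":0,"ay":0,"az":0},{"x":-0.078,"y":0.0416,"z":0,"ax":0,"ay":0,"az":0},{"x":-0.078,"y":0.0416,"z":0,"ax":0,"ay":0,"az":0},{"x":-0.078,"y":0.0416,"z":0,"ax":0,"ay":0,"az":0},{"x":-0.078,"y":0.0416,"z":0,"ax":0,"ay":0,"az":0},{"x":-0.043,"y":0.023,"z":0,"ax":0,"ay":0,"az":0},{"x":0,"y":0,"z":0,"ax":0,"ay":0,"az":0}]'
python3 - <<'E'
from h import *
s=state(); z=s['ee_pos'][2]; go((.5483,-.2302,z),67)
c=camera("top"); save(c,"top2.png")
print(rimfit(c,(.594,-.122),[.08],.083),rimfit(c,(.594,-.122),[.068],z+.011))
w=camera("wrist"); print(rimfit(w,(.594,-.122),[.068],z+.011))
s_=camera("side"); print("side",rimfit(s_,(.594,-.122),[.08],.083))
A=cv2.resize(c["img"][90:250,300:470],(510,480)); 
cv2.imwrite("pics/pair2.png",A[:,:,::-1]); cv2.imwrite("pics/w5.png",w["img"][:,:,::-1])
E
```

```text
time: 19.55
ee_pos: [0.5483, -0.2309, 0.3507]
eef_rot: [-0.0, 0.835, 0.551, -0.0]
contact_force: [-0.0, 0.5, -3.2]
grip_width: 0.19
gripper_force: 60.0
yaw 66.9 pos [ 0.5483 -0.2309  0.3507] az -0.0007 shift [ 0.0017 -0.0006 -0.    ] F [-0.   0.5 -3.2] t 19.55
(array([ 0.5955, -0.123 ]), np.float32(56.89663)) (array([ 0.5935, -0.124 ]), np.float32(48.663883))
(array([ 0.591 , -0.1205]), np.float32(18.733217))
side (array([ 0.595, -0.121]), np.float32(53.432808))
```

View pics/pair2.png

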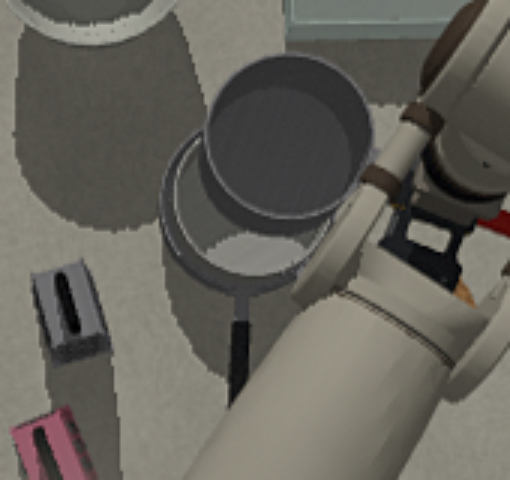

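```bash
python3 -m pendant '[{"x":0.0045,"y":0,"z":0.05,"ax":0,"ay":0,"az":0},{"x":0,"y":0,"z":0.08,"ax":0,"ay":0,"az":0},{"x":0,"y":0,"z":0.08,"ax":0,"ay":0,"az":0},{"x":0,"y":0,"z":0.08,"ax":0,"ay":0,"az":0},{"x":0,"y":0,"z":0.07,"ax":0,"ay":0,"az":0},{"x":0,"y":0,"z":0.04,"ax":0,"ay":0,"az":0},{"x":0,"y":0,"z":0,"ax":0,"ay":0,"az":0},{"x":0,"y":0,"z":0,"ax":0,"ay":0,"az":0}]'
python3 - <<'E'
from h import *
s=state(); z=s['ee_pos'][2]; go((.549,-.2292,.093),67); t=np.radians(yaw()); print(s['ee_pos'][:2]+.117*np.array([np.cos(t),np.sin(t)]))
for n in("top","side"):
    c=camera(n); print(n,rimfit(c,(.594,-.122),[.08],.083),rimfit(c,(.594,-.122),[.068],z+.011))
E
```

```text
time: 20.7
ee_pos: [0.5504, -0.2284, 0.1926]
eef_rot: [0.001, 0.834, 0.552, 0.001]
contact_force: [0.2, -0.3, -2.0]
grip_width: 0.186
gripper_force: 60.0
yaw 67.0 pos [ 0.5504 -0.2284  0.1926] az 0.0001 shift [-0.0032 -0.0023  0.249 ] F [ 0.2 -0.3 -2. ] t 20.7
[ 0.59604184 -0.12067917]
top (array([ 0.6115, -0.128 ]), np.float32(60.390213)) (array([ 0.5945, -0.1195]), np.float32(59.397465))
side (array([ 0.596, -0.129]), np.float32(35.525845)) (array([ 0.5925, -0.1205]), np.float32(62.89465))
```

```bash
python3 -m pendant '[{"x":-0.003,"y":0,"z":0.03,"ax":0,"ay":0,"az":0},{"x":0,"y":0,"z":0.04,"ax":0,"ay":0,"az":0},{"x":0,"y":0,"z":0.04,"ax":0,"ay":0,"az":0},{"x":0,"y":0,"z":0.04,"ax":0,"ay":0,"az":0},{"x":0,"y":0,"z":0.04,"ax":0,"ay":0,"az":0},{"x":0,"y":0,"z":0.02,"ax":0,"ay":0,"az":0},{"x":0,"y":0,"z":0,"ax":0,"ay":0,"az":0},{"x":0,"y":0,"z":0,"ax":0,"ay":0,"az":0}]'
python3 -c "
from h import *; s=state(); print(s['torque']);go((.549,-.2292,.093),67)"
```

```text
time: 21.8
ee_pos: [0.5495, -0.2296, 0.1077]
eef_rot: [0.001, 0.834, 0.552, 0.0]
contact_force: [-0.5, -0.7, -2.7]
grip_width: 0.19
gripper_force: 60.0
[-0.34170073  0.08744121 -0.03764486]
yaw 67.0 pos [ 0.5495 -0.2296  0.1077] az -0.0 shift [ 0.0004 -0.0016  0.0368] F [-0.5 -0.7 -2.7] t 21.8
```

```bash
python3 -m pendant '[{"x":0,"y":0,"z":0.01,"ax":0,"ay":0,"az":0},{"x":0,"y":0,"z":0.01,"ax":0,"ay":0,"az":0},{"x":0,"y":0,"z":0.008,"ax":0,"ay":0,"az":0},{"x":0,"y":0,"z":0,"ax":0,"ay":0,"az":0},{"x":0,"y":0,"z":0,"ax":0,"ay":0,"az":0}]'; python3 -m pendant '[{"x":0,"y":0,"z":0.003,"ax":0,"ay":0,"az":0},{"x":0,"y":0,"z":0,"ax":0,"ay":0,"az":0}]'; python3 -m pendant '[{"x":0,"y":0,"z":0.003,"ax":0,"ay":0,"az":0},{"x":0,"y":0,"z":0,"ax":0,"ay":0,"az":0}]'
```

```text
time: 22.42
ee_pos: [0.5491, -0.2293, 0.0958]
eef_rot: [0.0, 0.834, 0.552, 0.0]
contact_force: [0.3, -0.7, -3.1]
grip_width: 0.192
gripper_force: 60.0
time: 22.68
ee_pos: [0.5491, -0.2294, 0.0947]
eef_rot: [0.0, 0.834, 0.552, 0.0]
contact_force: [0.7, 0.1, -3.3]
grip_width: 0.19
gripper_force: 60.0
time: 22.92
ee_pos: [0.5492, -0.2295, 0.0936]
eef_rot: [0.0, 0.834, 0.552, 0.0]
contact_force: [-0.7, -0.2, -1.0]
grip_width: 0.192
gripper_force: 60.0
```

```bash
python3 -m pendant '[{"x":0,"y":0,"z":0.002,"ax":0,"ay":0,"az":0},{"x":0,"y":0,"z":0,"ax":0,"ay":0,"az":0}]'; python3 -m pendant '[{"x":0,"y":0,"z":0.001,"ax":0,"ay":0,"az":0},{"x":0,"y":0,"z":0,"ax":0,"ay":0,"az":0}]'; python3 -c "
from h import *; s=state(); print(s['torque'],s['contact_force'])"
```

```text
time: 23.18
ee_pos: [0.5493, -0.2296, 0.093]
eef_rot: [0.0, 0.834, 0.552, 0.0]
contact_force: [0.0, -1.5, 0.7]
grip_width: 0.185
gripper_force: 60.0
time: 23.42
ee_pos: [0.5493, -0.2296, 0.0929]
eef_rot: [0.0, 0.834, 0.552, 0.0]
contact_force: [-2.1, -1.1, 5.6]
grip_width: 0.187
gripper_force: 60.0
[-0.24670713  0.44449365  0.07583037] [-2.09279547 -1.09720076  5.60141561]
```

```bash
python3 -m pendant '[{"x":0,"y":0,"z":0,"ax":0,"ay":0,"az":0},{"x":0,"y":0,"z":0,"ax":0,"ay":0,"az":0}]' 1 3; python3 -m pendant '[{"x":0,"y":0,"z":0,"ax":0,"ay":0,"az":0},{"x":0,"y":0,"z":0,"ax":0,"ay":0,"az":0},{"x":0,"y":0,"z":0,"ax":0,"ay":0,"az":0},{"x":0,"y":0,"z":0,"ax":0,"ay":0,"az":0},{"x":0,"y":0,"z":-0.05,"ax":0,"ay":0,"az":0},{"x":0,"y":0,"z":-0.08,"ax":0,"ay":0,"az":0},{"x":0,"y":0,"z":-0.1,"ax":0,"ay":0,"az":0},{"x":-0.1,"y":0,"z":-0.1,"ax":0,"ay":0,"az":0},{"x":-0.12,"y":0,"z":-0.1,"ax":0,"ay":0,"az":0},{"x":-0.12,"y":0,"z":-0.05,"ax":0,"ay":0,"az":0},{"x":0,"y":0,"z":0,"ax":0,"ay":0,"az":0}]' 0 3
python3 - <<'E'
from h import *
c=camera("top"); im=c["img"]
print("sauce",rimfit(c,(.594,-.122),[.08],.083),"milk",rimfit(c,(.594,-.122),[.068],.104))
hsv=cv2.cvtColor(im,cv2.COLOR_RGB2HSV)
m=((hsv[...,0]<6)|(hsv[...,0]>174))&(hsv[...,1]>150)&(hsv[...,2]>80); m[:,:370]=0; m[:,500:]=0
mu,d,a,b=strip(c,m,.103); print("red",np.degrees(np.arctan2(d[1],d[0]))%360,mu-.153*d)
s=camera("side"); w=camera("wrist")
A=cv2.resize(im[100:250,300:480],(480,400)); B=cv2.resize(s["img"][110:240,270:430],(320,260)); C=cv2.resize(w["img"],(320,200))
cv2.imwrite("pics/fin.png",np.hstack([A,np.vstack([B,C])[:400]])[:,:,::-1])
E
```

```text
time: 23.68
ee_pos: [0.5494, -0.2295, 0.0926]
eef_rot: [0.0, 0.834, 0.552, 0.0]
contact_force: [-2.2, -1.2, 3.4]
grip_width: 0.198
gripper_force: 3.0
time: 25.05
ee_pos: [0.4953, -0.358, 0.2882]
eef_rot: [0.003, 0.835, 0.55, 0.0]
contact_force: [-0.0, 0.0, -0.4]
grip_width: 0.504
gripper_force: 0.0
sauce (array([ 0.5935, -0.122 ]), np.float32(48.656803)) milk (array([ 0.598 , -0.1265]), np.float32(49.207584))
red 247.06758663440172 [ 0.59581788 -0.11891026]
```

View pics/fin.png

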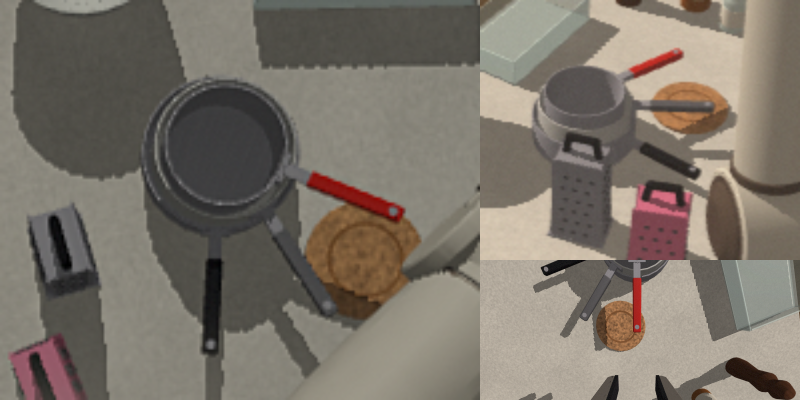

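The picture shows all three pans nested and level: black handle end at (210,350), grey end at (327,310), red end at (397,213); the grater stands undisturbed at (62,245).

Run:
```python
from h import *
c=camera("top")
a,b=at(c,(100+222/2.667,300+277/2.667),.08),at(c,(100+308/2.667,300+326/2.667),.08); g=np.degrees(np.arctan2(*(b-a)[1::-1]))%360; print(g)
a,b=at(c,(100+262/2.667,300+213/2.667),.051),at(c,(100+350/2.667,300+210/2.667),.051); print(np.degrees(np.arctan2(*(b-a)[1::-1]))%360)
if 206<g<218: print(hand_in())
```

```text
208.13753132998016
176.87404574301303
the job is handed in; nothing more can be done
None
```

The job is handed in at about 25 s: the saucepan handle was swung clear of the saute pan's handle, and the milk pan was lowered into the saucepan until it rested, then released. All three pans look level and nested. I measured the saucepan handle about 35° clear right after the swing (a last rough check read 31°), and the milk pan handle now about 70° from the saute pan's. The saute pan and grater look unmoved.

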